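# Fit a saw blade in the tension jig and wind it firm

### The job

Fit the stiff-backed saw blade over the two upright posts of the blue tension jig so that it lies flat, then wind the jig's hand wheel clockwise by its red knob until the blade is firmly tight: the knob turns free with a steady drag of about 9 N, and the blade is right when the push on the knob has risen about 6 N above that drag (to about 15 N). Never wind it much harder than that, let go of the knob when it is right, and leave the glue bottle and the yellow packet where they stand.

Things in the scene. Friction and masses are not known exactly. Their poses are not given: they have to be found in the camera images.
- blade_mid (a point): Centre of the loose saw blade's brass back, 13 mm above its underside; it lies on a 20 mm rubber pad. Blade: steel strip 160 mm long (own y), 26 wide (x), 5 thick, z up, 120 g. The back on its middle, 12 mm wide (x), 60 long, 16 high, is gripped across x from above (top 21 mm above the underside). Each end has a slot 11 mm wide, from 36 to 71 mm from the middle; ends alike.
- jig: Blue base plate of the tension jig, 74 x 278 x 12 mm, fixed; origin under its middle, long axis = own y, z up. On its centre line: hand wheel (axis at y = -90 mm), sliding carriage with one post (y = 0 to -8 mm at the start), grey sprung stop with the other post, clamped anywhere from y = 97 to 113 mm (not measured). Both blade seats are level, 30 mm above the jig's underside.
- carriage_post (a point): Foot of the carriage's post, on its axis, at blade-seat level. Both posts are 7 mm thick and stand 17 mm above the seats, with pointed tops. The slack is taken up when the posts are 135 mm apart, at the outer ends of the slots; beyond that the stop's spring yields, 3.5 N of blade tension per mm. 1 N of tension adds about 0.32 N to the push needed at the knob.
- carriage: Aluminium carriage 40 x 36 mm that carries the post; the wheel draws it along the jig's -y, 12 mm per rad. Its origin is 30 mm below the foot of the post.
- wheel_hub (a point): Middle of the hand wheel's top, on its upright axis. Black wheel of 46 mm radius, rim 47 to 59 mm above the jig's underside. Clockwise seen from above tightens. A built-in friction brake (drag about 0.34 N m all the way, so about 9 N at the knob) lets it stay where it is left. 4.6 rad of travel in all; 1.4 to 4 rad are needed from the start.
- wheel_knob (a point): Centre of the red upright knob on the wheel, 17 mm thick and 36 mm high (18 mm above and below this point), 38 mm from the wheel's axis. The knob spins freely on its own axis, so that fingers holding it from above need not turn.
- wheel (a joint): Turn of the hand wheel, rad, growing clockwise (tightening); 0 to 0.6 at the start.
- glue: Small white glue bottle, 31 mm thick, 86 mm high; a bystander.
- packet: Yellow packet of wipes, 49 by 96 by 14 mm; a bystander.
Mind the look-alikes: they are no part of the job. Of the things that look like the part that bears blade_mid, the smaller one is meant.

How it is judged:
By the outcome, as a careful person would: the job done as asked, in the order asked, and still so for the second after the job is handed in, with the robot touching nothing.
It also fails if it takes over 61 s, if anything falls off the work surface, if the arm or the gripper's body presses on something with over 40 N, if the wrist force passes 120 N, or if a joint passes its speed limit or range.

### The arm

A 7-joint arm with a two-finger parallel gripper is mounted at the origin on a cart in front of the work surface, level with it; the furniture and walls round the work are solid. World frame = base frame: x ahead of the robot, y to its left, z up, the work surface at z = 0. Lengths are in m, angles in degrees, forces in N, time in s.
With the tool pointing down it reaches from about 0.425 to 0.875 m from the base axis. Payload 4.7 kg.
Tool frame: the origin (TCP) lies on the mounting face of the last link; the fingertips stand 182 mm ahead of it and the grasp point (between the pads) lies 164 mm ahead of it; z points along the fingers, y is the line along which they close (so a half turn about z gives the same grasp; the last joint's range is limited). The gripper opens to 87 mm and grips with 3 to 60 N. Pads are 19 mm wide; open, the fingers measure 117 mm over their backs; the gripper's body (75 mm by 190 mm) begins 51 mm behind the grasp point.
Start: joints at [73.745, 18.392, -4.016, 83.108, 1.295, 78.541, -3.26], TCP at [0.191, -0.621, 0.405] pointing down, gripper open.
Joint ranges: [-163.93, 163.93], [-17.29, 119.83], [-79.2, 71.16], [3.27, 140.29], [-89.18, 269.18], [5.43, 117.66], [-154.24, 154.24]. Speed limits (degrees/s): [147.25, 147.25, 180, 180, 180, 180, 180].

### API

Orientations are given as [roll, pitch, yaw] about the fixed x, y, z axes, in that order (R = Rz(yaw) Ry(pitch) Rx(roll)).
In Python, from cell import env gives the robot as it stands.
- The arm moves only by the tool servo_tool, never from a script. Its argument "plan" is a list of rows, each an object with "xyz": the shift along the tool's x, y, z in cm, a list of three; "twist": the turn, a rotation vector about the tool's x, y, z in degrees, a list of three; "jaw": the closure, from 0 (fully open) to 1 (shut). In form: [{"xyz": [x, y, z], "twist": [wx, wy, wz], "jaw": jaw}, ...]. A call has 1 to 10 rows; each row is the pose to reach, as a shift and turn from the pose commanded when the call began, along the tool's axes at that moment; what a row does not reach only later rows make up. A row lasts 1/12 s, in which the tool goes at most 41.7 mm and 7.16 degrees, less where a joint would pass 70% of its speed; a pose out of reach is approached as far as the arm can. A call with a gripper value outside its range is refused whole. The fingers move at their own pace and stop on an object; "newtons" is the grip in N (left out, the last holds). Time passes only in rows, so rows that repeat a pose let the fingers close. It gives the time, the measured TCP pose, the force, the opening and the grip force at its end, in the units of the state.
- env.get_obs(): the state, without advancing time (a new reading comes with each control period).
- env.read_camera(name): name is "scene" or "top" or "wrist"; returns a dict with "img" (420x560x3 uint8, red, green, blue), "camera_matrix" (3x3 intrinsics, pixels), "R" (3x3) and "t" (3): a world point X has camera coordinates R X + t. Camera axes: x right, y down, z forward; pixel columns grow to the right and rows downward; lengths in m; the calibration is good to about 2 mm. The wrist camera is an equidistant fisheye: a pixel r from the principal point sees the ray r / f radians off the axis. A picture is of the moment at which its call begins. There is no depth.
- env.sign_off(): hands the job in; it is judged then, once.
The state is a dict: "time_s": time; "qpos": joint angles; "joint_velocities": joint speeds; "effort": joint torques, N m; "tool_pos": TCP position; "tool_rot": TCP orientation; "force": force on the tool from outside, world axes, zero at the start; "wrist_torque": the same for the moment, N m; "grip_width": finger opening in m; "grasp_force": force on a finger pad.
Only numpy, scipy, OpenCV 4.12 (cv2) and the standard library are available. Lean on these libraries where they do the work, as an engineer would, in place of code of your own. Each camera call takes 0.05 s, during which the arm holds its last target. There are 200 camera calls.

## Working session

There is one attempt and no reset: what is moved stays moved. The work goes in short steps, Python scripts to look and compute and a tool call to move; the robot and the scene stay as the last step left them, time stands still between calls to the robot, and variables do not carry over. Pictures are saved under pics/ and viewed, at most 10 in all, crops included, and the job is handed in when it is done.

Besides the shell and the picture viewer there is one more tool, called after "Call:" as name([rows], argument=value, ...), one row to a line, values as JSON. servo_tool: Moves the arm, as the interface text tells. Its arguments: {"type":"object","properties":{"plan":{"type":"array","items":{"type":"object","properties":{"xyz":{"type":"array","items":{"type":"number"}},"twist":{"type":"array","items":{"type":"number"}},"jaw":{"type":"number"}}}},"newtons":{"type":"number"}},"required":["plan"]}

```bash
mkdir -p pics; ls; python3 - <<'E'
from cell import env
import cv2,numpy as np
a=[]
for n in("scene","top"):
    d=env.read_camera(n); cv2.imwrite(f"pics/{n}0.png",d["img"][:,:,::-1]); print(n,d["camera_matrix"].tolist(),d["R"].tolist(),d["t"].tolist())
print(env.get_obs())
E
```

```text
pics
scene [[476.723561781913, 0.0, 278.64280132579233], [0.0, 476.723561781913, 202.11703016472808], [0.0, 0.0, 1.0]] [[-0.6593809801773046, -0.7517380880210113, -0.010323274622493894], [-0.5217384745648287, 0.4674388470565197, -0.7136454921186266], [0.5412999973574564, -0.46517821453824115, -0.7004309684614408]] [0.554481528764398, 0.2993703978654895, 1.4783722955397642]
top [[405.32688101890295, 0.0, 282.1979395968284], [0.0, 405.32688101890295, 210.43660299666837], [0.0, 0.0, 1.0]] [[0.017100051246080366, -0.9998528075752593, 0.0013969363812232243], [-0.9896481091347235, -0.01712460330151766, -0.1424898875283149], [0.14249283607763452, 0.001054108930523379, -0.9897952720239246]] [0.1825376135659729, 0.6295174226550977, 1.5030977602637547]
{'time_s': 0.1, 'qpos': array([73.74593875, 18.43547506, -4.01461085, 83.1653462 ,  1.29526167,
       78.54088182, -3.25867664]), 'joint_velocities': array([ 0.04750554, -0.07935703, -0.03741784, -0.12516778,  0.04288913,
        0.02834321,  0.02375349]), 'effort': array([-3.19276214e-04, -4.92571843e+01, -4.06038919e-01, -3.13399351e+01,
       -6.42565079e-02,  3.95453547e-02,  8.14805230e-05]), 'tool_pos': array([ 0.19062403, -0.62124425,  0.40378547]), 'tool_rot': array([-1.79903535e+02,  5.86410286e-03,  1.70641059e+01]), 'force': array([-0.4875092 , -0.43593556,  0.27471373]), 'wrist_torque': array([0.04840702, 0.02729401, 0.03185483]), 'grasp_force': 0.0, 'grip_width': 0.08692600661434186}
```

View pics/scene0.png

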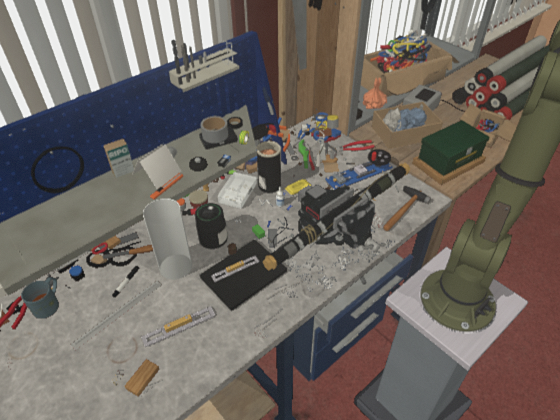

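View pics/top0.png

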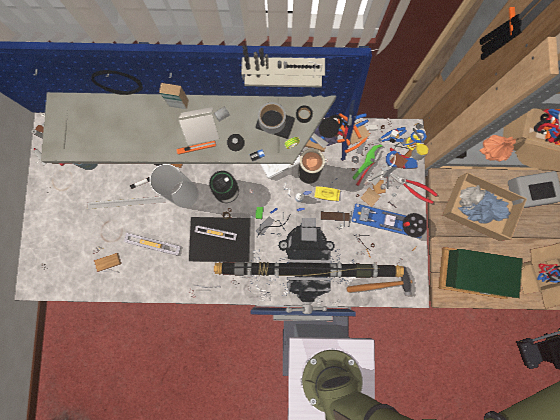

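The scene picture shows the blade on the black pad at about (237,268), with the larger look-alike at (180,323) on the bench. In the top picture the blade is at (215,235) and the look-alike at (155,244). The blue jig is at about (388,220) with its wheel at (413,224), and the glue and packet are at (305,195) and (327,193).

```bash
cat > h.py <<'E'
from cell import env
import cv2,numpy as np
def ray(d,u,v):
    K=d["camera_matrix"]; R=np.array(d["R"]); t=np.array(d["t"])
    x=(u-K[0,2])/K[0,0]; y=(v-K[1,2])/K[1,1]
    if d.get("fish"):
        r=np.hypot(x,y); c=np.array([np.sin(r)*x/r,np.sin(r)*y/r,np.cos(r)]) if r>1e-9 else np.array([0,0,1.])
    else: c=np.array([x,y,1.])
    return -R.T@t, R.T@c
def onz(d,u,v,z):
    o,w=ray(d,u,v); return o+w*(z-o[2])/w[2]
E
python3 - <<'E'
from h import *
d=env.read_camera("top"); im=d["img"][:,:,::-1]
e=env.read_camera("scene"); s=e["img"][:,:,::-1]
A=cv2.resize(im[195:245,335:435],(800,400)[:2],interpolation=2)[:, :]
A=cv2.resize(im[200:240,340:435],(760,320),interpolation=2)
B=cv2.resize(im[205:255,120:250],(760,292),interpolation=2)
cv2.imwrite("pics/c1.png",np.vstack([A,B[:280]]))
for n,u,v,z in(("hub",413,224,.059),("jigL",355,216,.02),("blade",215,235,.04),("bladeends",196,231,.025),("",236,239,.025),("glue",301,196,.05),("packet",327,193,.01)): print(n,onz(d,u,v,z).round(3))
E
```

```text
hub [ 0.581 -0.3    0.059]
jigL [ 0.613 -0.089  0.02 ]
blade [0.528 0.447 0.04 ]
bladeends [0.544 0.523 0.025]
 [0.516 0.368 0.025]
glue [0.683 0.122 0.05 ]
packet [0.704 0.018 0.01 ]
```

View pics/c1.png

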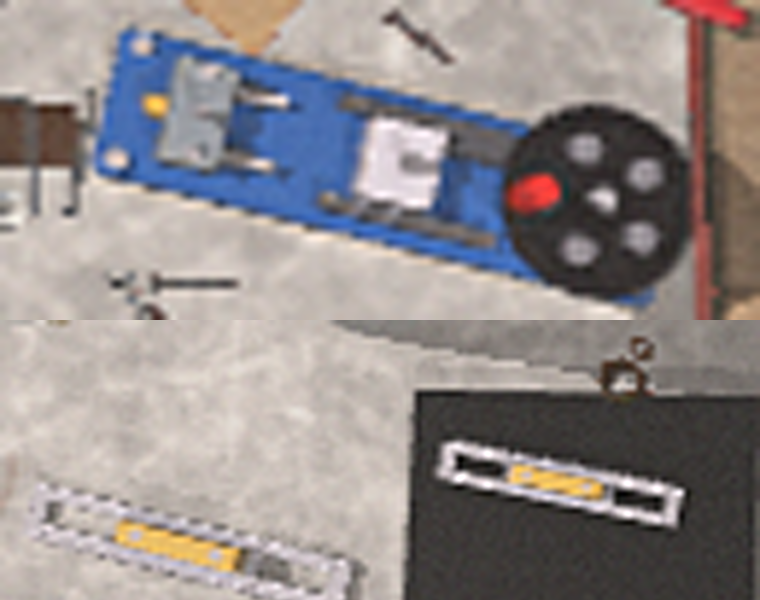

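The crop shows the jig with its grey sprung stop at left, the carriage with its slotted post in the middle, and the wheel at right with the red knob on its left side. The lower half shows the smaller blade on the black pad and the longer look-alike on the bench at left.

```bash
cat >> h.py <<'E'
from scipy.spatial.transform import Rotation as Ro
def rot(o): return Ro.from_euler("xyz",o,degrees=True)
def go(*targets,start=None):
    """shift (cm, tool axes) and twist from the present pose to world (x,y,z,yaw)"""
    o=env.get_obs(); p,r=(np.array(o["tool_pos"]),rot(o["tool_rot"])) 
    print("now",p.round(4),np.round(o["tool_rot"],2),"F",np.round(o["force"],1),"w",round(o["grip_width"],4),"t",round(o["time_s"],2))
    for x,y,z,yaw in targets:
        q=rot([180,0,yaw]); print(x,y,z,yaw,"->",(r.inv().apply(np.array([x,y,z])-p)*100).round(2).tolist(),(r.inv()*q).as_rotvec(degrees=True).round(1).tolist())
E
python3 -c "
from h import *
go((.52,-.36,.42,80),(.57,-.26,.42,80))"
```

```text
now [ 0.1906 -0.6213  0.4041] [-179.93    0.     17.06] F [-0.1  0.   0.9] w 0.0869 t 0.2
0.52 -0.36 0.42 80 -> [39.15, -15.32, -1.58] [-0.1, -0.0, -62.9]
0.57 -0.26 0.42 80 -> [46.87, -23.41, -1.57] [-0.1, -0.0, -62.9]
```

Call:
servo_tool([
  {"xyz":[46.9,-23.4,-1.6],"twist":[0,0,-63],"jaw":0},
  {"xyz":[46.9,-23.4,-1.6],"twist":[0,0,-63],"jaw":0},
  {"xyz":[46.9,-23.4,-1.6],"twist":[0,0,-63],"jaw":0},
  {"xyz":[46.9,-23.4,-1.6],"twist":[0,0,-63],"jaw":0},
  {"xyz":[46.9,-23.4,-1.6],"twist":[0,0,-63],"jaw":0},
  {"xyz":[46.9,-23.4,-1.6],"twist":[0,0,-63],"jaw":0},
  {"xyz":[46.9,-23.4,-1.6],"twist":[0,0,-63],"jaw":0},
  {"xyz":[46.9,-23.4,-1.6],"twist":[0,0,-63],"jaw":0},
  {"xyz":[46.9,-23.4,-1.6],"twist":[0,0,-63],"jaw":0},
  {"xyz":[46.9,-23.4,-1.6],"twist":[0,0,-63],"jaw":0},
])

```text
time_s: 1.03
tool_pos: [0.4934, -0.3327, 0.4176]
tool_rot: [180.0, 0.0, 80.3]
force: [0.3, -1.2, -0.2]
grip_width: 0.0871
grasp_force: 0.0
```

Call:
servo_tool([
  {"xyz":[11,5,0],"twist":[0,0,0],"jaw":0},
  {"xyz":[11,5,0],"twist":[0,0,0],"jaw":0},
  {"xyz":[11,5,0],"twist":[0,0,0],"jaw":0},
  {"xyz":[11,5,0],"twist":[0,0,0],"jaw":0},
])

```text
time_s: 1.37
tool_pos: [0.5648, -0.2247, 0.4177]
tool_rot: [179.9, -0.4, 80.8]
force: [-0.4, 1.9, -0.1]
grip_width: 0.0873
grasp_force: 0.0
```

```bash
python3 - <<'E'
from h import *
d=env.read_camera("wrist"); cv2.imwrite("pics/w1.png",d["img"][:,:,::-1])
R=np.array(d["R"]);print(d["camera_matrix"],(-R.T@d["t"]).round(3),R.round(2).tolist())
go()
E
```

```text
[[325.1922621    0.         277.0791127 ]
 [  0.         325.1922621  202.17207142]
 [  0.           0.           1.        ]] [ 0.575 -0.154  0.398] [[0.99, -0.16, 0.0], [-0.15, -0.95, 0.25], [-0.04, -0.25, -0.97]]
now [ 0.563  -0.2288  0.4175] [ 1.7996e+02 -1.6000e-01  8.0620e+01] F [ 0.1 -0.7 -0.3] w 0.0871 t 1.42
```

View pics/w1.png

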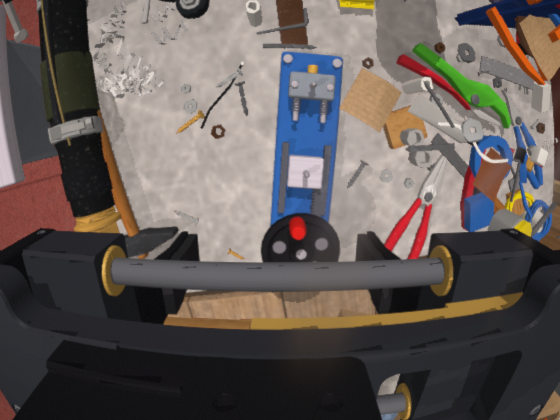

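The wrist view shows the jig upright in the picture: stop at about (313,85), carriage with its post at (306,173), red knob at (297,228), hub at (301,254). I'll undistort it onto the jig plane and zoom in.

```bash
python3 - <<'E'
from h import *
d=env.read_camera("wrist"); d["fish"]=1; im=d["img"]; np.savez("w1.npz",**{k:v for k,v in d.items()})
hsv=cv2.cvtColor(im,cv2.COLOR_RGB2HSV)
m=cv2.inRange(hsv,(100,120,60),(120,255,255)); m[:, :240]=0; m[:,380:]=0; m[260:]=0;m[:45]=0
ys,xs=np.nonzero(m); P=np.array([onz(d,u,v,.012)[:2] for u,v in zip(xs,ys)])
r=cv2.minAreaRect((P*1000).astype(np.float32)); print("plate",r)
r=cv2.inRange(hsv,(0,170,90),(6,255,255)); r[:200]=0; r[250:]=0; r[:,:270]=0; r[:,330:]=0
ys,xs=np.nonzero(r); print("red",xs.min(),xs.max(),ys.min(),ys.max(),xs.mean(),ys.mean())
c=im[40:270,250:360,::-1]
a=cv2.resize(c[10:95],(800,618)[:2],interpolation=2); 
A=cv2.resize(im[45:135,265:355,::-1],(400,400),interpolation=2);B=cv2.resize(im[135:265,260:345,::-1],(392,600),interpolation=2)
A=np.vstack([A,np.zeros((200,400,3),np.uint8)])
cv2.imwrite("pics/c2.png",np.hstack([A,B]))
E
```

```text
plate ((605.8258056640625, -186.7765655517578), (211.9412841796875, 71.79019927978516), 77.07948303222656)
red 291 307 212 234 298.953560371517 222.9628482972136
```

View pics/c2.png

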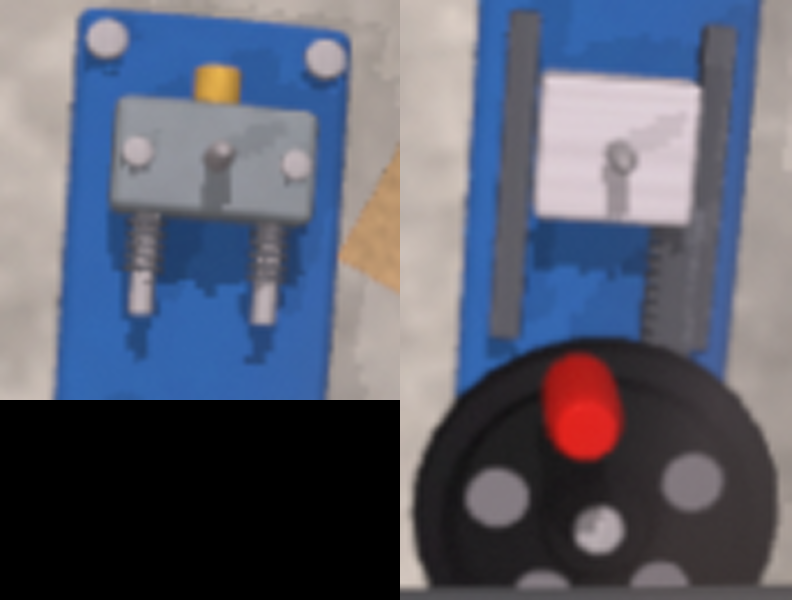

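The zoomed crop shows the stop's post tip at about (314.5,79.4) in the full picture and the carriage's post at (307.7,168.6). The hub is at (303,250) and the knob top at (300,228).

```bash
python3 - <<'E'
from h import *
d=dict(np.load("w1.npz"))
d["fish"]=1
S=onz(d,314.5,79.4,.043);C=onz(d,307.7,168.6,.043);H=onz(d,303,250,.060)
print(S,C,H)
for z in(.085,.095,.105):
    k=onz(d,300.1,228.3,z);print(z,k,np.hypot(*(k-H)[:2]))
f=lambda a,b:np.degrees(np.arctan2(-(b-a)[0],(b-a)[1]))
print(np.linalg.norm((S-C)[:2]),np.linalg.norm((C-H)[:2]),f(C,S),f(H,C),f(H,S))
t=env.read_camera("top")
def pr(X):
    c=t["R"]@X+t["t"];p=t["camera_matrix"]@c;return (p[:2]/p[2]).round(1)
print(pr(S),pr(C),pr(H))
go((.60,0.02,.42,80),(.54,.40,.36,80))
E
```

```text
[ 0.62073236 -0.12370112  0.043     ] [ 0.59836675 -0.21986055  0.043     ] [ 0.57921955 -0.30782481  0.06      ]
0.085 [ 0.57916409 -0.27230878  0.085     ] 0.035516073605452315
0.095 [ 0.57898409 -0.26867334  0.095     ] 0.039152175074933585
0.105 [ 0.57880408 -0.2650379   0.105     ] 0.042788920856141874
0.09872616803215614 0.09002403224176013 -13.093557678846878 -12.280034542284158 -12.705549752885203
[365.1 213.4] [390.4 219.6] [415.1 224.5]
now [ 0.5606 -0.2346  0.4172] [-1.7996e+02  4.0000e-02  8.0110e+01] F [-1.1 -0.7 -0. ] w 0.0873 t 1.52
0.6 0.02 0.42 80 -> [25.76, -0.49, -0.3] [-0.0, 0.0, 0.1]
0.54 0.4 0.36 80 -> [62.17, -12.92, 5.68] [-0.0, 0.0, 0.1]
```

Call:
servo_tool([
  {"xyz":[41,-8,-4],"twist":[0,0,0],"jaw":0},
  {"xyz":[41,-8,-4],"twist":[0,0,0],"jaw":0},
  {"xyz":[41,-8,-4],"twist":[0,0,0],"jaw":0},
  {"xyz":[41,-8,-4],"twist":[0,0,0],"jaw":0},
  {"xyz":[41,-8,-4],"twist":[0,0,0],"jaw":0},
  {"xyz":[41,-8,-4],"twist":[0,0,0],"jaw":0},
  {"xyz":[41,-8,-4],"twist":[0,0,0],"jaw":0},
  {"xyz":[41,-8,-4],"twist":[0,0,0],"jaw":0},
  {"xyz":[41,-8,-4],"twist":[0,0,0],"jaw":0},
  {"xyz":[41,-8,-4],"twist":[0,0,0],"jaw":0},
])

```text
time_s: 2.35
tool_pos: [0.553, 0.1792, 0.4574]
tool_rot: [179.9, 0.1, 79.8]
force: [0.4, 1.0, 0.2]
grip_width: 0.0867
grasp_force: 0.0
```

Call:
servo_tool([
  {"xyz":[21,-6,9],"twist":[0,0,0],"jaw":0},
  {"xyz":[21,-6,9],"twist":[0,0,0],"jaw":0},
  {"xyz":[21,-6,9],"twist":[0,0,0],"jaw":0},
  {"xyz":[21,-6,9],"twist":[0,0,0],"jaw":0},
  {"xyz":[21,-6,9],"twist":[0,0,0],"jaw":0},
  {"xyz":[21,-6,9],"twist":[0,0,0],"jaw":0},
  {"xyz":[21,-6,9],"twist":[0,0,0],"jaw":0},
  {"xyz":[21,-6,9],"twist":[0,0,0],"jaw":0},
])

```text
time_s: 3.02
tool_pos: [0.53, 0.397, 0.3656]
tool_rot: [-179.9, 0.1, 80.1]
force: [0.0, -0.4, 0.0]
grip_width: 0.0868
grasp_force: 0.0
```

```bash
python3 - <<'E'
from h import *
d=env.read_camera("wrist"); d["fish"]=1; im=d["img"]
go()
hsv=cv2.cvtColor(im,cv2.COLOR_RGB2HSV)
m=cv2.inRange(hsv,(15,110,90),(32,255,255)); m[250:]=0
n,l,s,c=cv2.connectedComponentsWithStats(m)
for i in range(1,n):
    if s[i,4]<150: continue
    ys,xs=np.nonzero(l==i); P=np.array([onz(d,u,v,.041)[:2] for u,v in zip(xs,ys)])
    print(s[i],cv2.minAreaRect((P*1000).astype(np.float32)))
cv2.imwrite("pics/w2.png",im[:,:,::-1])
E
```

```text
now [0.531  0.3957 0.3664] [1.800e+02 1.200e-01 7.994e+01] F [ 0.9  0.4 -0.4] w 0.0869 t 3.07
[271 104  13  63 645] ((537.6281127929688, 449.09088134765625), (58.50716018676758, 11.238631248474121), 79.94686889648438)
[  76  209   56   38 1064] ((333.84808349609375, 395.3909606933594), (39.89286422729492, 73.65277862548828), 66.90531158447266)
```

View pics/w2.png

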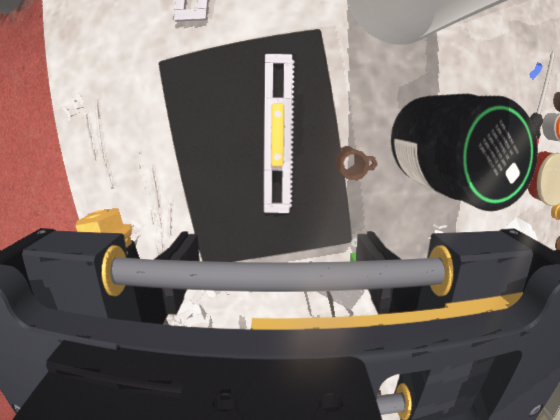

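The wrist view shows the blade on the pad with its brass back centred at about (278,135), aligned with the tool. The black speaker at the right is clear of the gripper.

Call:
servo_tool([
  {"xyz":[5.4,-0.3,4],"twist":[0,0,0],"jaw":0.2},
  {"xyz":[5.4,-0.3,8],"twist":[0,0,0],"jaw":0.4},
  {"xyz":[5.4,-0.3,12],"twist":[0,0,0],"jaw":0.5},
  {"xyz":[5.4,-0.3,14.5],"twist":[0,0,0],"jaw":0.5},
  {"xyz":[5.4,-0.3,15.6],"twist":[0,0,0],"jaw":0.5},
  {"xyz":[5.4,-0.3,15.6],"twist":[0,0,0],"jaw":0.5},
  {"xyz":[5.4,-0.3,15.6],"twist":[0,0,0],"jaw":0.5},
])

```text
time_s: 3.65
tool_pos: [0.538, 0.4495, 0.2126]
tool_rot: [179.9, -0.0, 79.9]
force: [0.7, 0.2, 0.9]
grip_width: 0.0489
grasp_force: 0.0
```

Call:
servo_tool([
  {"xyz":[0,0,0],"twist":[0,0,0],"jaw":1},
  {"xyz":[0,0,0],"twist":[0,0,0],"jaw":1},
  {"xyz":[0,0,0],"twist":[0,0,0],"jaw":1},
  {"xyz":[0,0,0],"twist":[0,0,0],"jaw":1},
  {"xyz":[0,0,0],"twist":[0,0,0],"jaw":1},
  {"xyz":[0,0,0],"twist":[0,0,0],"jaw":1},
], newtons=30)

```text
time_s: 4.15
tool_pos: [0.5365, 0.4511, 0.2119]
tool_rot: [179.9, -0.0, 80.1]
force: [-0.2, 0.1, 5.3]
grip_width: 0.0115
grasp_force: 30.1
```

Call:
servo_tool([
  {"xyz":[0,0,-2],"twist":[0,0,0],"jaw":1},
  {"xyz":[0,0,-5],"twist":[0,0,0],"jaw":1},
  {"xyz":[0,0,-9],"twist":[0,0,0],"jaw":1},
  {"xyz":[0,0,-13],"twist":[0,0,0],"jaw":1},
  {"xyz":[0,0,-17],"twist":[0,0,0],"jaw":1},
  {"xyz":[-3,0,-21],"twist":[0,0,0],"jaw":1},
  {"xyz":[-6,1,-24],"twist":[0,0,0],"jaw":1},
  {"xyz":[-10,2,-24],"twist":[0,0,0],"jaw":1},
  {"xyz":[-14,3,-24],"twist":[0,0,0],"jaw":1},
  {"xyz":[-18,4,-24],"twist":[0,0,0],"jaw":1},
])

```text
time_s: 4.98
tool_pos: [0.5436, 0.2719, 0.452]
tool_rot: [179.9, -0.0, 80.1]
force: [1.1, -0.7, -1.9]
grip_width: 0.0119
grasp_force: 30.0
```

```bash
python3 - <<'E'
from h import *
go((.6096,-.1718,.42,77.2),(.6096,-.1718,.32,77.2))
E
```

```text
now [0.5436 0.2719 0.452 ] [ 1.7992e+02 -3.0000e-02  8.0150e+01] F [ 1.1 -0.7 -1.9] w 0.0119 t 4.98
0.6096 -0.1718 0.42 77.2 -> [-42.59, 14.09, 3.2] [0.1, -0.0, 2.9]
0.6096 -0.1718 0.32 77.2 -> [-42.6, 14.08, 13.2] [0.1, -0.0, 2.9]
```

Call:
servo_tool([
  {"xyz":[-4,1.3,0],"twist":[0,0,2.9],"jaw":1},
  {"xyz":[-8,2.6,0],"twist":[0,0,2.9],"jaw":1},
  {"xyz":[-12,4,0],"twist":[0,0,2.9],"jaw":1},
  {"xyz":[-16,5.3,0],"twist":[0,0,2.9],"jaw":1},
  {"xyz":[-20,6.6,0],"twist":[0,0,2.9],"jaw":1},
  {"xyz":[-24,8,0],"twist":[0,0,2.9],"jaw":1},
  {"xyz":[-28,9.3,0],"twist":[0,0,2.9],"jaw":1},
  {"xyz":[-32,10.6,0],"twist":[0,0,2.9],"jaw":1},
  {"xyz":[-36,12,1.5],"twist":[0,0,2.9],"jaw":1},
  {"xyz":[-39,13,3.5],"twist":[0,0,2.9],"jaw":1},
])

```text
time_s: 5.82
tool_pos: [0.6049, -0.1342, 0.4193]
tool_rot: [179.7, 0.1, 77.1]
force: [1.2, -0.1, -0.8]
grip_width: 0.0119
grasp_force: 30.0
```

Call:
servo_tool([
  {"xyz":[-2.5,1,4],"twist":[0,0,0],"jaw":1},
  {"xyz":[-3,1,8],"twist":[0,0,0],"jaw":1},
  {"xyz":[-3,1,11],"twist":[0,0,0],"jaw":1},
  {"xyz":[-3,1,13],"twist":[0,0,0],"jaw":1},
  {"xyz":[-3,1,13],"twist":[0,0,0],"jaw":1},
  {"xyz":[-3,1,13],"twist":[0,0,0],"jaw":1},
])

```text
time_s: 6.32
tool_pos: [0.6072, -0.1627, 0.2865]
tool_rot: [-179.9, -0.0, 77.2]
force: [0.8, -0.8, 0.3]
grip_width: 0.0118
grasp_force: 30.0
```

```bash
python3 - <<'E'
from h import *
go((.6096,-.1718,.250,77.2))
d=env.read_camera("wrist"); im=d["img"]; np.savez("w3.npz",**d)
cv2.imwrite("pics/w3.png",cv2.resize(im[0:300,180:400,::-1],(440,600)))
E
```

```text
now [ 0.6072 -0.1627  0.2865] [-1.7985e+02 -3.0000e-02  7.7200e+01] F [ 0.8 -0.8  0.3] w 0.0118 t 6.32
0.6096 -0.1718 0.25 77.2 -> [-0.84, 0.44, 3.65] [-0.1, -0.0, -0.0]
```

View pics/w3.png

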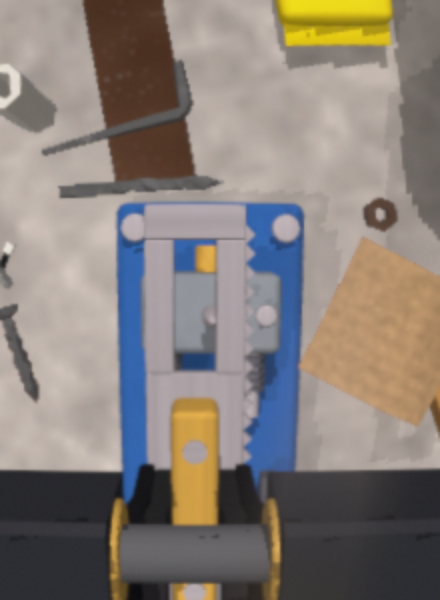

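The crop shows the stop's post at crop (210,312), seen through the blade's far slot, which spans x 174–217 and y 240–367. The posts look a little to the right of the slot, so I compute the offset.

```bash
python3 - <<'E'
from h import *
d=dict(np.load("w3.npz")); d["fish"]=1
S=onz(d,180+210/2,156,.043); print("stop post",S)
T=.2865; z=T-.192+.005
o=env.get_obs(); r=rot(o["tool_rot"]); p=np.array(o["tool_pos"])
f=lambda X:(r.inv().apply(X-p)*1000).round(1)
for n,u,v in(("slotL",174,300),("slotR",217,300),("top",195,240),("bot",195,367),("endL",145,220),("endR",246,220),("endtop",195,205)): print(n,f(onz(d,180+u/2,v/2,z)))
print("post",f(S),"post from first look",f(np.array([.6207,-.1237,.043])),f(np.array([.5984,-.2199,.043])))
E
```

```text
stop post [ 0.62078114 -0.12101667  0.043     ]
slotL [ 53.3  -7.6 189. ]
slotR [ 53.3   3.4 189. ]
top [ 68.8  -2.2 189. ]
bot [ 35.6  -2.2 189. ]
endL [ 74. -15. 189.]
endR [ 74.1  10.7 189. ]
endtop [ 77.8  -2.2 189. ]
post [ 43.3   2.9 245.5] post from first look [ 40.6   3.4 245.5] [-58.1   3.  245.5]
```

Call:
servo_tool([
  {"xyz":[-0.4,0.5,1.5],"twist":[0,0,0],"jaw":1},
  {"xyz":[-0.4,0.5,3],"twist":[0,0,0],"jaw":1},
  {"xyz":[-0.4,0.5,3.5],"twist":[0,0,0],"jaw":1},
  {"xyz":[-0.4,0.5,3.5],"twist":[0,0,0],"jaw":1},
  {"xyz":[-0.4,0.5,3.5],"twist":[0,0,0],"jaw":1},
])

```text
time_s: 6.78
tool_pos: [0.6119, -0.1679, 0.253]
tool_rot: [179.9, 0.0, 77.2]
force: [-0.1, 0.6, -0.4]
grip_width: 0.0116
grasp_force: 30.0
```

```bash
python3 - <<'E'
from h import *
go()
d=env.read_camera("wrist"); im=d["img"]; np.savez("w4.npz",**d)
e=env.read_camera("top")["img"]; s=env.read_camera("scene")["img"]
A=cv2.resize(im[60:250,210:340,::-1],(410,600),interpolation=2)
B=cv2.resize(s[140:200,320:400,::-1],(390,292),interpolation=2)
C=cv2.resize(e[190:250,340:420,::-1],(390,308),interpolation=2)
cv2.imwrite("pics/w4.png",np.hstack([A,np.vstack([B,C])]))
E
```

```text
now [ 0.6119 -0.1679  0.253 ] [179.95   0.    77.18] F [-0.1  0.6 -0.4] w 0.0116 t 6.78
```

View pics/w4.png

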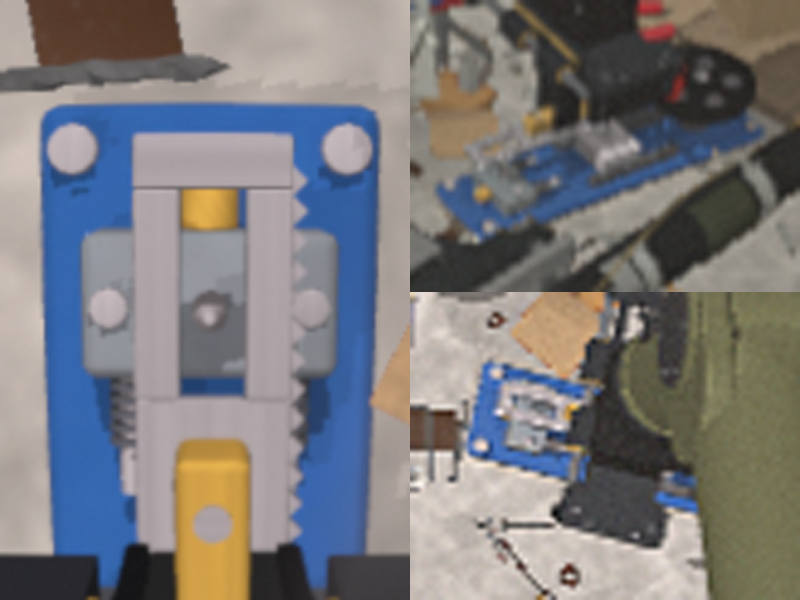

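The post tip at crop (211,310) sits centred in the slot, which spans x 180–246 and y 187–397, and the blade is parallel to the plate. I lower it.

Call:
servo_tool([
  {"xyz":[0,0,0.8],"twist":[0,0,0],"jaw":1},
  {"xyz":[0,0,1.4],"twist":[0,0,0],"jaw":1},
  {"xyz":[0,0,2],"twist":[0,0,0],"jaw":1},
  {"xyz":[0,0,2.5],"twist":[0,0,0],"jaw":1},
  {"xyz":[0,0,2.8],"twist":[0,0,0],"jaw":1},
  {"xyz":[0,0,2.8],"twist":[0,0,0],"jaw":1},
])

```text
time_s: 7.43
tool_pos: [0.6111, -0.168, 0.2231]
tool_rot: [-179.9, -0.0, 77.2]
force: [-0.1, 0.3, -1.4]
grip_width: 0.0118
grasp_force: 30.0
```

Call:
servo_tool([
  {"xyz":[0,0,0.15],"twist":[0,0,0],"jaw":1},
  {"xyz":[0,0,0.25],"twist":[0,0,0],"jaw":1},
  {"xyz":[0,0,0.25],"twist":[0,0,0],"jaw":1},
])

```text
time_s: 7.68
tool_pos: [0.6117, -0.168, 0.222]
tool_rot: [180.0, 0.0, 77.2]
force: [0.1, 0.1, -0.9]
grip_width: 0.0117
grasp_force: 30.0
```

Call:
servo_tool([
  {"xyz":[0,0,0.15],"twist":[0,0,0],"jaw":1},
  {"xyz":[0,0,0.2],"twist":[0,0,0],"jaw":1},
  {"xyz":[0,0,0.2],"twist":[0,0,0],"jaw":1},
])

```text
time_s: 7.93
tool_pos: [0.6118, -0.1679, 0.2218]
tool_rot: [180.0, 0.0, 77.2]
force: [-4.4, 1.0, 7.9]
grip_width: 0.0113
grasp_force: 30.0
```

Call:
servo_tool([
  {"xyz":[0,0,-0.1],"twist":[0,0,0],"jaw":0.4},
  {"xyz":[0,0,-0.1],"twist":[0,0,0],"jaw":0.4},
  {"xyz":[0,0,-0.1],"twist":[0,0,0],"jaw":0.4},
  {"xyz":[0,0,-1],"twist":[0,0,0],"jaw":0.4},
  {"xyz":[0,0,-4],"twist":[0,0,0],"jaw":0.4},
  {"xyz":[0,0,-8],"twist":[0,0,0],"jaw":0.4},
  {"xyz":[-4,-0.3,-12],"twist":[0,0,0],"jaw":0.4},
  {"xyz":[-7,-0.6,-13],"twist":[0,0,0],"jaw":0.4},
  {"xyz":[-7,-0.6,-13],"twist":[0,0,0],"jaw":0.4},
  {"xyz":[-7,-0.6,-13],"twist":[0,0,0],"jaw":0.4},
])

```text
time_s: 8.77
tool_pos: [0.5893, -0.2392, 0.3523]
tool_rot: [179.8, 0.2, 76.8]
force: [0.4, -0.1, -0.1]
grip_width: 0.0518
grasp_force: 0.0
```

```bash
python3 - <<'E'
from h import *
go((.581,-.267,.252,77.2))
d=env.read_camera("wrist"); im=d["img"]; np.savez("w5.npz",**d)
cv2.imwrite("pics/w5.png",cv2.resize(im[0:300,180:400,::-1],(440,600)))
E
```

```text
now [ 0.5893 -0.2392  0.3523] [179.8    0.18  76.78] F [ 0.4 -0.1 -0.1] w 0.0518 t 8.77
0.581 -0.267 0.252 77.2 -> [-2.87, -0.21, 10.03] [0.2, 0.2, -0.4]
```

View pics/w5.png

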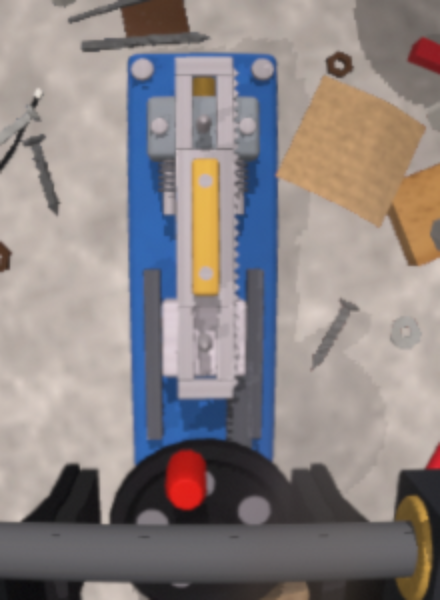

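The blade lies on both seats with the posts through its slots, at crop (204,125) and (205,343). The knob's top is at crop (186,492).

```bash
python3 - <<'E'
from h import *
d=dict(np.load("w5.npz")); d["fish"]=1
S=onz(d,282,62.5,.043);C=onz(d,282.5,171.5,.043);k=onz(d,273,246,.095)
print(S,C,np.linalg.norm(S-C),k)
u=(S-C)[:2]/np.linalg.norm((S-C)[:2]);print("yaw",np.degrees(np.arctan2(-u[0],u[1])))
go((*k[:2],.252,77.2))
E
```

```text
[ 0.62077305 -0.12511377  0.043     ] [ 0.59900393 -0.22057928  0.043     ] 0.09791607952200473 [ 0.57938626 -0.26771315  0.095     ]
yaw -12.845582380488782
now [ 0.5897 -0.2366  0.3508] [1.7992e+02 4.0000e-02 7.6970e+01] F [ 0.9  0.9 -1.2] w 0.0516 t 8.82
0.5793862606015266 -0.26771315065158313 0.252 77.2 -> [-3.26, -0.31, 9.89] [0.1, 0.0, -0.2]
```

Call:
servo_tool([
  {"xyz":[-3.2,-0.2,4],"twist":[0,0,0],"jaw":0.4},
  {"xyz":[-3.2,-0.2,7],"twist":[0,0,0],"jaw":0.4},
  {"xyz":[-3.2,-0.2,9],"twist":[0,0,0],"jaw":0.4},
  {"xyz":[-3.2,-0.2,9.9],"twist":[0,0,0],"jaw":0.4},
  {"xyz":[-3.2,-0.2,9.9],"twist":[0,0,0],"jaw":0.4},
  {"xyz":[-3.2,-0.2,9.9],"twist":[0,0,0],"jaw":0.4},
], newtons=15)

```text
time_s: 9.32
tool_pos: [0.5819, -0.2641, 0.2512]
tool_rot: [180.0, -0.1, 77.3]
force: [-0.3, -0.0, -0.3]
grip_width: 0.0524
grasp_force: 0.0
```

Call:
servo_tool([
  {"xyz":[0,0,0],"twist":[0,0,0],"jaw":1},
  {"xyz":[0,0,0],"twist":[0,0,0],"jaw":1},
  {"xyz":[0,0,0],"twist":[0,0,0],"jaw":1},
  {"xyz":[0,0,0],"twist":[0,0,0],"jaw":1},
  {"xyz":[0,0,0],"twist":[0,0,0],"jaw":1},
  {"xyz":[0,0,0],"twist":[0,0,0],"jaw":1},
], newtons=15)

```text
time_s: 9.82
tool_pos: [0.5811, -0.2658, 0.2513]
tool_rot: [180.0, 0.0, 77.2]
force: [-0.7, 0.1, -0.0]
grip_width: 0.0204
grasp_force: 0.0
```

```bash
python3 - <<'E'
from h import *
go()
E
```

```text
now [ 0.5811 -0.2658  0.2513] [1.7997e+02 2.0000e-02 7.7150e+01] F [-0.7  0.1 -0. ] w 0.0204 t 9.82
```

Call:
servo_tool([
  {"xyz":[0,0,0],"twist":[0,0,0],"jaw":1},
  {"xyz":[0,0,0],"twist":[0,0,0],"jaw":1},
  {"xyz":[0.07,0.37,0],"twist":[0,0,0],"jaw":1},
  {"xyz":[0.09,0.75,0],"twist":[0,0,0],"jaw":1},
  {"xyz":[0.08,1.13,0],"twist":[0,0,0],"jaw":1},
  {"xyz":[0.035,1.51,0],"twist":[0,0,0],"jaw":1},
], newtons=40)

```text
time_s: 10.32
tool_pos: [0.5945, -0.2682, 0.2511]
tool_rot: [-179.6, 0.0, 77.1]
force: [-7.8, 3.2, 8.2]
grip_width: 0.0159
grasp_force: 40.0
```

```bash
cat >> h.py <<'E'
def tf():
    o=env.get_obs(); r=rot(o["tool_rot"]); print("F tool",r.inv().apply(o["force"]).round(1)); go()
def arc(a0,step,n=10,r=3.8):
    p=lambda a:r*np.array([np.cos(np.radians(a)),np.sin(np.radians(a))])
    print([(p(a0+step*i)-p(a0)).round(2).tolist() for i in range(1,n+1)])
E
python3 - <<'E'
from h import *
tf(); arc(10.12,5.73)
E
```

```text
F tool [ 1.4 -8.4 -8.2]
now [ 0.5945 -0.2682  0.2511] [-179.65    0.     77.15] F [-7.8  3.2  8.2] w 0.0159 t 10.32
[[-0.09, 0.37], [-0.21, 0.73], [-0.36, 1.08], [-0.56, 1.4], [-0.78, 1.71], [-1.03, 2.0], [-1.31, 2.25], [-1.61, 2.48], [-1.94, 2.68], [-2.28, 2.84]]
```

Call:
servo_tool([
  {"xyz":[-0.09,0.37,0],"twist":[0,0,0],"jaw":1},
  {"xyz":[-0.21,0.73,0],"twist":[0,0,0],"jaw":1},
  {"xyz":[-0.36,1.08,0],"twist":[0,0,0],"jaw":1},
  {"xyz":[-0.56,1.4,0],"twist":[0,0,0],"jaw":1},
  {"xyz":[-0.78,1.71,0],"twist":[0,0,0],"jaw":1},
  {"xyz":[-1.03,2.0,0],"twist":[0,0,0],"jaw":1},
])

```text
time_s: 10.82
tool_pos: [0.6121, -0.2816, 0.2511]
tool_rot: [-179.6, -0.1, 77.2]
force: [-8.3, 5.2, 8.0]
grip_width: 0.0159
grasp_force: 40.0
```

```bash
python3 - <<'E'
from h import *
tf(); arc(44.5,5.73)
E
```

```text
F tool [ 3.3 -9.3 -8. ]
now [ 0.6121 -0.2816  0.2511] [-1.7964e+02 -9.0000e-02  7.7200e+01] F [-8.3  5.2  8. ] w 0.0159 t 10.82
[[-0.28, 0.26], [-0.58, 0.49], [-0.91, 0.68], [-1.25, 0.85], [-1.61, 0.97], [-1.98, 1.07], [-2.35, 1.12], [-2.73, 1.14], [-3.11, 1.12], [-3.49, 1.06]]
```

```bash
python3 - <<'E'
from h import *
arc(47,5.73)
E
```

```text
[[-0.29, 0.24], [-0.6, 0.46], [-0.94, 0.64], [-1.29, 0.79], [-1.65, 0.9], [-2.02, 0.98], [-2.4, 1.02], [-2.78, 1.02], [-3.16, 0.98], [-3.53, 0.9]]
```

Call:
servo_tool([
  {"xyz":[-0.29,0.24,0],"twist":[0,0,0],"jaw":1},
  {"xyz":[-0.6,0.46,0],"twist":[0,0,0],"jaw":1},
  {"xyz":[-0.94,0.64,0],"twist":[0,0,0],"jaw":1},
  {"xyz":[-1.29,0.79,0],"twist":[0,0,0],"jaw":1},
  {"xyz":[-1.65,0.9,0],"twist":[0,0,0],"jaw":1},
  {"xyz":[-2.02,0.98,0],"twist":[0,0,0],"jaw":1},
  {"xyz":[-2.4,1.02,0],"twist":[0,0,0],"jaw":1},
])

```text
time_s: 11.4
tool_pos: [0.6186, -0.3045, 0.2512]
tool_rot: [-179.9, -0.4, 77.3]
force: [-2.0, 9.6, 4.6]
grip_width: 0.0162
grasp_force: 40.0
```

```bash
cat >> h.py <<'E'
def dec(hub,yaw=77.2):
    """alpha of knob, radius, tangential drag and radial force about hub (world)"""
    o=env.get_obs(); r=rot([180,0,yaw]); v=r.inv().apply(np.array([*(o["tool_pos"][:2]-np.array(hub)),0])); f=r.inv().apply(o["force"])
    a=np.arctan2(v[1],v[0]); print("alpha",np.degrees(a).round(1),"r",np.hypot(*v[:2]).round(4),"drag",(f[0]*np.sin(a)-f[1]*np.cos(a)).round(2),"radial",(f[0]*np.cos(a)+f[1]*np.sin(a)).round(2),"up",round(-f[2],1),"t",round(o["time_s"],2))
E
python3 - <<'E'
from h import *
# circle through the three measured knob places, r=38
P=np.array([[.5811,-.2658],[.5945,-.2682],[.6121,-.2816],env.get_obs()["tool_pos"][:2]]); print(P[-1])
from scipy.optimize import least_squares
h=least_squares(lambda c:np.hypot(*(P-c).T)-.038,[.58,-.305]); print(h.x,h.fun); dec(h.x)
E
```

```text
[ 0.61856346 -0.30450492]
[ 0.58079935 -0.30363776] [-1.61042409e-04 -6.01442001e-06  2.80463194e-04 -2.25936407e-04]
alpha 78.5 r 0.0378 drag 9.56 radial -2.23 up 4.6 t 11.4
```

```bash
python3 - <<'E'
from h import *
arc(86,5.73)
E
```

```text
[[-0.38, 0.01], [-0.76, -0.02], [-1.13, -0.09], [-1.5, -0.2], [-1.85, -0.34], [-2.19, -0.51], [-2.5, -0.72], [-2.8, -0.96], [-3.07, -1.23], [-3.31, -1.52]]
```

Call:
servo_tool([
  {"xyz":[-0.38,0.01,0],"twist":[0,0,0],"jaw":1},
  {"xyz":[-0.76,-0.02,0],"twist":[0,0,0],"jaw":1},
  {"xyz":[-1.13,-0.09,0],"twist":[0,0,0],"jaw":1},
  {"xyz":[-1.5,-0.2,0],"twist":[0,0,0],"jaw":1},
  {"xyz":[-1.85,-0.34,0],"twist":[0,0,0],"jaw":1},
  {"xyz":[-2.19,-0.51,0],"twist":[0,0,0],"jaw":1},
  {"xyz":[-2.5,-0.72,0],"twist":[0,0,0],"jaw":1},
  {"xyz":[-2.8,-0.96,0],"twist":[0,0,0],"jaw":1},
  {"xyz":[-3.07,-1.23,0],"twist":[0,0,0],"jaw":1},
  {"xyz":[-3.31,-1.52,0],"twist":[0,0,0],"jaw":1},
])

```text
time_s: 12.23
tool_pos: [0.5991, -0.3356, 0.2513]
tool_rot: [179.4, -0.2, 77.3]
force: [10.3, 0.1, -5.7]
grip_width: 0.0159
grasp_force: 40.0
```

```bash
python3 - <<'E'
from h import *
dec((.5808,-.3036)); arc(143,3,6);arc(143,5.73,3)
E
```

```text
alpha 137.4 r 0.0369 drag 9.03 radial 5.04 up -5.7 t 12.23
[[-0.12, -0.16], [-0.22, -0.33], [-0.32, -0.5], [-0.41, -0.68], [-0.49, -0.86], [-0.56, -1.05]]
[[-0.21, -0.31], [-0.39, -0.65], [-0.54, -1.0]]
```

Call:
servo_tool([
  {"xyz":[-0.2,-0.1,0],"twist":[0,0,0],"jaw":1},
  {"xyz":[-0.3,-0.27,0],"twist":[0,0,0],"jaw":1},
  {"xyz":[-0.4,-0.44,0],"twist":[0,0,0],"jaw":1},
  {"xyz":[-0.49,-0.62,0],"twist":[0,0,0],"jaw":1},
  {"xyz":[-0.57,-0.8,0],"twist":[0,0,0],"jaw":1},
])

```text
time_s: 12.65
tool_pos: [0.5896, -0.3401, 0.2513]
tool_rot: [179.5, -0.1, 77.3]
force: [10.2, 0.7, -4.2]
grip_width: 0.016
grasp_force: 40.0
```

```bash
python3 - <<'E'
from h import *
dec((.5808,-.3036)); arc(158,2.5,6)
E
```

```text
alpha 153.6 r 0.0375 drag 10.09 radial 1.73 up -4.2 t 12.65
[[-0.06, -0.16], [-0.11, -0.31], [-0.16, -0.47], [-0.19, -0.63], [-0.22, -0.8], [-0.25, -0.96]]
```

Call:
servo_tool([
  {"xyz":[-0.06,-0.16,0],"twist":[0,0,0],"jaw":1},
  {"xyz":[-0.11,-0.31,0],"twist":[0,0,0],"jaw":1},
  {"xyz":[-0.16,-0.47,0],"twist":[0,0,0],"jaw":1},
  {"xyz":[-0.19,-0.63,0],"twist":[0,0,0],"jaw":1},
])

```text
time_s: 12.98
tool_pos: [0.583, -0.3412, 0.2513]
tool_rot: [179.4, -0.1, 77.3]
force: [11.2, -1.7, -5.4]
grip_width: 0.016
grasp_force: 40.0
```

```bash
python3 - <<'E'
from h import *
dec((.5808,-.3036)); arc(168,2,6)
E
```

```text
alpha 163.9 r 0.0377 drag 11.12 radial 2.33 up -5.4 t 12.98
[[-0.03, -0.13], [-0.05, -0.26], [-0.06, -0.39], [-0.07, -0.52], [-0.08, -0.66], [-0.08, -0.79]]
```

Call:
servo_tool([
  {"xyz":[-0.03,-0.13,0],"twist":[0,0,0],"jaw":1},
  {"xyz":[-0.05,-0.26,0],"twist":[0,0,0],"jaw":1},
  {"xyz":[-0.06,-0.39,0],"twist":[0,0,0],"jaw":1},
  {"xyz":[-0.07,-0.52,0],"twist":[0,0,0],"jaw":1},
  {"xyz":[-0.08,-0.66,0],"twist":[0,0,0],"jaw":1},
])

```text
time_s: 13.4
tool_pos: [0.5765, -0.3412, 0.2513]
tool_rot: [179.4, -0.0, 77.2]
force: [11.9, -3.3, -6.7]
grip_width: 0.0161
grasp_force: 40.0
```

```bash
python3 - <<'E'
from h import *
dec((.5808,-.3036)); arc(178,2,6)
E
```

```text
alpha 173.7 r 0.0378 drag 12.16 radial 1.93 up -6.7 t 13.4
[[-0.0, -0.13], [0.0, -0.27], [0.01, -0.4], [0.02, -0.53], [0.03, -0.66], [0.06, -0.79]]
```

Call:
servo_tool([
  {"xyz":[0,-0.13,0],"twist":[0,0,0],"jaw":1},
  {"xyz":[0,-0.27,0],"twist":[0,0,0],"jaw":1},
  {"xyz":[0.01,-0.4,0],"twist":[0,0,0],"jaw":1},
])

```text
time_s: 13.65
tool_pos: [0.5726, -0.3407, 0.2513]
tool_rot: [179.3, 0.0, 77.2]
force: [12.0, -4.2, -8.4]
grip_width: 0.0161
grasp_force: 40.0
```

```bash
python3 - <<'E'
from h import *
dec((.5808,-.3036)); arc(184,2,6)
E
```

```text
alpha 179.7 r 0.038 drag 12.64 radial 1.51 up -8.4 t 13.65
[[0.01, -0.13], [0.03, -0.26], [0.05, -0.39], [0.07, -0.52], [0.1, -0.65], [0.14, -0.78]]
```

Call:
servo_tool([
  {"xyz":[0.01,-0.13,0],"twist":[0,0,0],"jaw":1},
  {"xyz":[0.03,-0.26,0],"twist":[0,0,0],"jaw":1},
])

```text
time_s: 13.82
tool_pos: [0.5702, -0.3401, 0.2513]
tool_rot: [179.3, 0.0, 77.2]
force: [13.7, -5.4, -7.5]
grip_width: 0.0162
grasp_force: 40.0
```

```bash
python3 - <<'E'
from h import *
for i in range(7):
    dec((.5808,-.3036)); env.read_camera("top")
arc(188,2,6)
E
```

```text
alpha -176.6 r 0.038 drag 14.7 radial 1.36 up -7.5 t 13.82
alpha -176.3 r 0.0381 drag 12.3 radial 0.53 up -8.5 t 13.87
alpha -176.3 r 0.0381 drag 12.45 radial 1.68 up -7.3 t 13.92
alpha -176.4 r 0.0381 drag 13.38 radial 1.41 up -6.9 t 13.97
alpha -176.4 r 0.0381 drag 12.37 radial 1.09 up -7.2 t 14.02
alpha -176.4 r 0.0381 drag 13.32 radial 1.89 up -7.6 t 14.07
alpha -176.4 r 0.0381 drag 12.56 radial 0.86 up -8.4 t 14.12
[[0.02, -0.13], [0.05, -0.26], [0.08, -0.39], [0.11, -0.52], [0.15, -0.65], [0.19, -0.77]]
```

Call:
servo_tool([
  {"xyz":[0.02,-0.13,0],"twist":[0,0,0],"jaw":1},
  {"xyz":[0.05,-0.26,0],"twist":[0,0,0],"jaw":1},
  {"xyz":[0.08,-0.39,0],"twist":[0,0,0],"jaw":1},
])

```text
time_s: 14.42
tool_pos: [0.5666, -0.339, 0.2513]
tool_rot: [179.3, 0.1, 77.2]
force: [13.0, -5.9, -9.0]
grip_width: 0.0157
grasp_force: 40.0
```

```bash
python3 - <<'E'
from h import *
for i in range(8):
    dec((.5808,-.3036)); env.read_camera("top")
arc(194,2,6)
E
```

```text
alpha -170.9 r 0.0382 drag 14.28 radial 0.64 up -9.0 t 14.42
alpha -170.6 r 0.0382 drag 13.87 radial -0.13 up -9.1 t 14.47
alpha -170.7 r 0.0382 drag 13.41 radial 1.06 up -8.4 t 14.52
alpha -170.7 r 0.0382 drag 13.24 radial 0.05 up -8.3 t 14.57
alpha -170.7 r 0.0382 drag 13.86 radial -0.3 up -8.1 t 14.62
alpha -170.7 r 0.0382 drag 13.4 radial 0.68 up -9.2 t 14.67
alpha -170.7 r 0.0382 drag 13.62 radial -0.44 up -7.9 t 14.72
alpha -170.7 r 0.0382 drag 13.88 radial 0.86 up -8.4 t 14.77
[[0.03, -0.13], [0.07, -0.25], [0.12, -0.38], [0.16, -0.5], [0.22, -0.63], [0.27, -0.75]]
```

Call:
servo_tool([
  {"xyz":[0.03,-0.13,0],"twist":[0,0,0],"jaw":1},
  {"xyz":[0.07,-0.25,0],"twist":[0,0,0],"jaw":1},
])

```text
time_s: 14.98
tool_pos: [0.5643, -0.3381, 0.2513]
tool_rot: [179.2, 0.1, 77.2]
force: [12.1, -6.7, -9.6]
grip_width: 0.016
grasp_force: 40.0
```

```bash
python3 - <<'E'
from h import *
for i in range(6):
    dec((.5808,-.3036)); env.read_camera("top")
arc(198,2,4)
E
```

```text
alpha -167.2 r 0.0383 drag 13.81 radial 0.79 up -9.6 t 14.98
alpha -167.0 r 0.0382 drag 15.06 radial -0.43 up -9.1 t 15.03
alpha -167.0 r 0.0383 drag 14.37 radial -0.31 up -9.4 t 15.08
alpha -167.1 r 0.0383 drag 13.86 radial -0.79 up -9.3 t 15.13
alpha -167.1 r 0.0383 drag 13.93 radial 0.23 up -8.9 t 15.18
alpha -167.0 r 0.0383 drag 14.9 radial 0.5 up -10.0 t 15.23
[[0.04, -0.13], [0.09, -0.25], [0.14, -0.37], [0.2, -0.49]]
```

Call:
servo_tool([
  {"xyz":[0.04,-0.12,0],"twist":[0,0,0],"jaw":1},
])

```text
time_s: 15.37
tool_pos: [0.5632, -0.3377, 0.2513]
tool_rot: [179.2, 0.1, 77.2]
force: [13.6, -8.1, -9.8]
grip_width: 0.0164
grasp_force: 40.0
```

```bash
python3 - <<'E'
from h import *
for i in range(6):
    dec((.5808,-.3036)); env.read_camera("top")
E
```

```text
alpha -165.6 r 0.0383 drag 15.78 radial 1.0 up -9.8 t 15.37
alpha -165.2 r 0.0383 drag 14.09 radial -0.61 up -10.1 t 15.42
alpha -165.3 r 0.0384 drag 15.18 radial -0.31 up -9.8 t 15.47
alpha -165.3 r 0.0383 drag 13.8 radial -0.2 up -9.1 t 15.52
alpha -165.3 r 0.0383 drag 14.75 radial -0.05 up -9.2 t 15.57
alpha -165.3 r 0.0383 drag 14.25 radial -0.44 up -9.7 t 15.62
```

The push on the knob is now about 14.7–15 N, so I let go.

Call:
servo_tool([
  {"xyz":[0,0.15,0],"twist":[0,0,0],"jaw":0.4},
  {"xyz":[0,0.2,0],"twist":[0,0,0],"jaw":0.4},
  {"xyz":[0,0.2,0],"twist":[0,0,0],"jaw":0.4},
  {"xyz":[0,0.2,0],"twist":[0,0,0],"jaw":0.4},
  {"xyz":[0,0.2,-2],"twist":[0,0,0],"jaw":0.4},
  {"xyz":[0,0.2,-5],"twist":[0,0,0],"jaw":0.4},
  {"xyz":[0,0.2,-9],"twist":[0,0,0],"jaw":0.4},
  {"xyz":[0,0.2,-12],"twist":[0,0,0],"jaw":0.4},
  {"xyz":[0,0.2,-12],"twist":[0,0,0],"jaw":0.4},
  {"xyz":[0,0.2,-12],"twist":[0,0,0],"jaw":0.4},
])

```text
time_s: 16.5
tool_pos: [0.5623, -0.3363, 0.3735]
tool_rot: [179.8, 0.1, 77.2]
force: [-0.4, -0.2, -0.6]
grip_width: 0.0521
grasp_force: 0.0
```

```bash
python3 - <<'E'
from h import *
go()
d=env.read_camera("wrist"); im=d["img"]; np.savez("w6.npz",**d)
cv2.imwrite("pics/w6.png",cv2.resize(im[0:300,180:400,::-1],(440,600)))
E
```

```text
now [ 0.5623 -0.3363  0.3735] [1.7976e+02 1.1000e-01 7.7160e+01] F [-0.4 -0.2 -0.6] w 0.0521 t 16.5
```

View pics/w6.png

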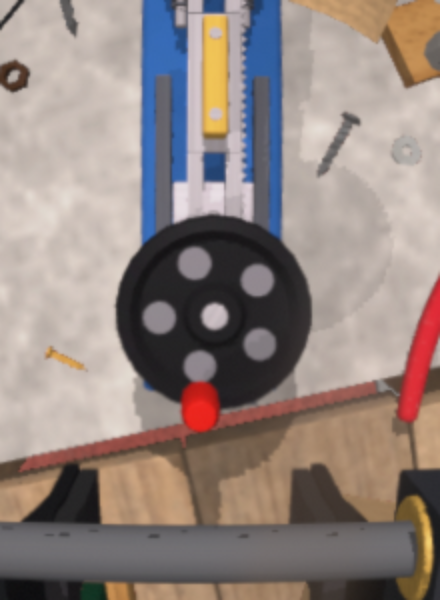

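The blade lies flat and straight, with the carriage drawn under the wheel. The knob is free at crop (200,408), and the fingers are clear.

```bash
python3 -c "
from cell import env
print(env.sign_off())"
```

```text
the job is handed in; nothing more can be done
None
```

The blade lies flat over both posts and the wheel is wound until the knob push read about 14.7 N (free drag about 9.2 N). The knob is released, I never moved the glue bottle or packet, and the job was handed in at 16.5 s; the sign-off gave no verdict.

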